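# Dock the selector valve and count four clicks from its stop

### The arm

A 6-joint arm with a two-finger parallel gripper is mounted at the origin on the work surface. World frame = base frame: x ahead of the robot, y to its left, z up, the work surface at z = 0. Lengths are in m, angles in rad, forces in N, time in s.
With the tool pointing down it reaches from about 0.325 to 0.775 m from the base axis. Payload 5.5 kg.
Tool frame: the origin (TCP) lies between the finger pads; the fingertips stand 8 mm ahead of it and the grasp point (between the pads) lies 11 mm behind it (tcp_to_tips is the distance from the TCP to the fingertips, in m); z points along the fingers, y is the line along which they close (so a half turn about z gives the same grasp; the last joint's range is limited). The gripper opens to 88 mm and grips with 3 to 60 N. Pads are 20 mm wide; open, the fingers measure 115 mm over their backs; the gripper's body (75 mm by 178 mm) begins 61 mm behind the grasp point.
Start: joints at [-1.339, 0.091, 1.231, -0, 1.82, -0.057], TCP at [0.171, -0.575, 0.231] pointing down, gripper open.
Joint ranges: [-2.87, 2.87], [-0.86, 2.18], [0.17, 2.46], [-1.51, 4.65], [0.06, 2.69], [-2.65, 2.65]. Speed limits (rad/s): [2.57, 2.57, 3.01, 3.14, 3.14, 3.14].

### API

Orientations are given as a unit quaternion [w, x, y, z].
In Python, from bench import * gives the robot as it stands. Calls block until the motion is done:
- move_to(position, orientation): joint-space move of the TCP to a pose.
- move_l(position, speed=0.15, orientation=None): straight line of the TCP; orientation=None keeps the orientation; speed is the mean speed in m/s.
- movej(angles): joint-space move.
- gripper_open() and close(): open the fingers fully, or close them until they stop; the grip force is fixed at half the most.
- hold(seconds).
- inverse_kinematics(position, orientation): joint angles nearest the present ones, or None.
- state(): the state.
- get_image(name): name is "side" or "top" or "wrist"; returns a dict with "frame" (400x640x3 uint8, blue, green, red), "depth" (400x640 float32, m along the optical axis (not along the pixel's ray), 0 where there is no reading), "camera_matrix" (3x3 intrinsics, pixels), "k1" (the pictures are not rectified: a ray, as slopes to the right and down, at radius r is drawn at 1 + k1 r^2 times it, then the intrinsics apply), "view" (4x4, takes a point from world to camera coordinates). Camera axes: x right, y up, looking along -z (the intrinsics and any distortion apply to the point x, -y, -z); pixel columns grow to the right and rows downward; lengths in m; the calibration is good to about 2 mm. A picture is of the moment at which its call begins.
A pose or a line that the arm cannot do raises IKError and nothing moves.
- job_done(): hands the job in; it is judged then, once.
The state is a dict: "time": time; "joint_pos": joint angles; "dq": joint speeds; "joint_torque": joint torques, N m; "ee_pos": TCP position; "ee_rot": TCP orientation; "ft_force": force on the tool from outside, world axes, zero at the start; "moment": the same for the moment, N m; "finger_gap": finger opening in m; "finger_force": force on a finger pad.
Only numpy, scipy, OpenCV 4.12 (cv2) and the standard library are available. Lean on these libraries where they do the work, as an engineer would, in place of code of your own. Each camera call takes 0.05 s, during which the arm holds its last target. There are 200 camera calls.

### The job

Take the loose selector valve by its block (never carry it by the knob) and set it gently down flat in the bench cradle, between the four corner angles, and let go of it. Then take it again by its knob: turn the knob anticlockwise back to its end stop, and from there clockwise exactly four clicks. Leave the knob resting in that fourth click with the valve still seated, and leave the other things on the bench where they are.

Things in the scene. Friction and masses are not known exactly. Their poses are not given: they have to be found in the camera images.
- valve_center (a point): Centre (half-way up) of the loose selector valve: a plain grey block 120 x 56 x 40 mm (x, y, z), 0.35 to 0.6 kg in all, a black bar knob on top. The knob's vertical axis is 34 mm from this point along +x; the -x end of the top is plain: best taken across the 56 mm width, 15 to 25 mm from this point towards -x. Starts on the bench (this point 20 mm up), knob upward, yaw varied.
- valve: The same valve block; origin at the centre of its underside, axes as for valve_center. Loose on the bench it would spin with the knob; the cradle holds it against turning (with a little play).
- knob_grip (a point): Grip point on the knob's axis, 24 mm above the block's top (64 mm above its underside). This frame turns with the knob: x runs along the grip bar (42 mm long; the white pointer line is at its -x end), y across its 14 mm thickness. At joint value 0 its x is the block's x, pointer towards the block's centre.
- knob: The knob; origin on its axis at the block's top, axes as for knob_grip. A disc 42 mm across, its top 8 mm above the block's top, carries the bar, whose top is 35 mm above the block's top: the bar can be pinched from 8 to 35 mm above the block.
- selector (a joint): Knob angle on the block, growing clockwise seen from above. 0 = first position, at the anticlockwise hard stop (-0.04). Nine positions 30 degrees (0.524 rad) apart, a tick for each, the last 4.19. A sprung ball holds each; about 0.12 N m starts it towards the next; let go near a position, it snaps in. Starts on the 3rd to 6th position (1.05 to 2.62), rarely stuck half-way between two.
- cradle_floor (a point): Centre of the floor of the aluminium cradle fixed to the bench, 8 mm above the bench: a space of 125 x 61 mm (x, y), 2.5 mm wider than the block on every side, between four corner angles that stand 14 mm above the floor. The block goes in flat, long side along the cradle's x, either end first; seated, valve_center is 20 mm above this point.
- cradle: The same cradle: plate 150 x 86 x 8 mm (x, y, z), origin at the centre of its underside, axes as for cradle_floor. The corner angles reach 16 to 22 mm along each side from the corners; the middles of the sides are open.
- wash_bottle: Bystander: upright white bottle, 72 mm diameter, 190 mm high, origin at its underside. Leave it alone.
- terminal: Bystander: orange plastic terminal strip 30 x 65 x 36 mm, origin at its underside. Leave it alone.
- slide_box: Bystander: low white box for glass slides 82 x 36 x 32 mm, nearer the robot, origin at its underside. Leave it alone.
- syringe_stand: Bystander: small syringe upright in a black foot 60 x 60 mm, 104 mm high, origin at its underside. Leave it alone.
Mind the look-alikes: they are no part of the job. Of the things like the cradle, leave any that is blue or brown; of the rest the smaller one is meant.

How it is judged:
On the way, in this order (a step that is already met when the one before it is completed fails the run):
1. the valve sits flat in the cradle and has been let go (horizontal distance between valve_center and cradle_floor below 0.006 m and z of valve_center in the frame of cradle_floor below 0.0225 m and angle between the x axis of valve_center and the x axis of cradle_floor, either way round below 0.14 rad and angle between valve_center's own z axis and vertical below 0.06 rad and contact force between the fingers and valve below 0.2 N), for 0.2 s.
2. the knob has been turned back to its end stop, the valve still in the cradle (value of joint selector below 0.1 rad and horizontal distance between valve_center and cradle_floor below 0.006 m), for 0.1 s.
At the end, for the whole second after the job is handed in: Knob in the fourth click from its stop (2.094 rad, within 0.15); valve flat and at rest in the cradle (centre within 6 mm, height 2.5 mm, yaw 0.14 rad, tilt 0.06 rad); wash bottle, terminal strip, slide box and syringe stand within 20 mm of where they stood (value of joint selector between 1.944 and 2.244 rad and horizontal distance between valve_center and cradle_floor below 0.006 m and z of valve_center in the frame of cradle_floor below 0.0225 m and angle between the x axis of valve_center and the x axis of cradle_floor, either way round below 0.14 rad and angle between valve_center's own z axis and vertical below 0.06 rad and linear speed of valve below 0.02 m/s and distance of each of wash_bottle, terminal, slide_box, syringe_stand from where it was at the start of the episode below 0.02 m); the robot touches nothing.
It fails at once if the valve is lifted or carried by its knob (contact force between the fingers and knob above 1 N and horizontal distance between valve_center and cradle_floor above 0.02 m).
It fails at once if the valve is dropped from a height (falling free, fingers off it, more than 12 mm above its place) (height (world z) of valve above 0.02 m and linear speed of valve above 0.3 m/s and contact force between the fingers and valve below 0.05 N).
It fails at once if the valve is tipped over (angle between valve_center's own z axis and vertical above 0.6 rad).
It also fails if it takes over 61 s, if anything falls off the work surface, if the arm or the gripper's body presses on something with over 40 N, if the wrist force passes 120 N, or if a joint passes its speed limit or range.

## Working session

There is one attempt and no reset: what is moved stays moved. The work goes in short steps, each a Python script; the robot and the scene stay as the last script left them, time stands still between calls to the robot, and variables do not carry over. Pictures are saved under pics/ and viewed, at most 10 in all, crops included, and the job is handed in when it is done.

```bash
ls; mkdir -p pics; cat > h.py <<'E'
from bench import *
import numpy as np, cv2
def grab(n):
    g=get_image(n); np.savez('pics/%s.npz'%n,**{k:g[k] for k in('frame','depth','camera_matrix','k1','view')}); return g
def cloud(g):
    K=np.array(g['camera_matrix']);k1=float(g['k1']);h,w=g['depth'].shape
    u,v=np.meshgrid(np.arange(w),np.arange(h))
    p=np.stack([u,v],-1).reshape(-1,1,2).astype(np.float64)
    r=cv2.undistortPointsIter(p,K,np.array([k1,0,0,0.]),None,None,(3,30,1e-9)).reshape(h,w,2)
    d=g['depth'][...,None]
    c=np.concatenate([r[...,:1]*d,-r[...,1:]*d,-d,np.ones_like(d)],-1)
    P=(c@np.linalg.inv(np.array(g['view'])).T)[...,:3]
    P[g['depth']<=0]=np.nan
    return P
E
python3 - <<'E'
from h import *
for n in('top','side'):
    g=grab(n); cv2.imwrite('pics/%s0.png'%n,g['frame']); print(np.linalg.inv(g['view'])[:3],g['camera_matrix'],g['k1'])
print(state())
E
```

```text
pics
[[ 9.89244878e-03  9.96002344e-01 -8.87776459e-02  4.24016788e-01]
 [-9.99951024e-01  9.87997704e-03 -5.79920669e-04  2.41785189e-01]
 [ 2.99518757e-04  8.87790347e-02  9.96051301e-01  1.18606505e+00]] [[414.33558834   0.         323.99985699]
 [  0.         414.33558834 197.45751023]
 [  0.           0.           1.        ]] -0.04447549423370883
[[-0.91680347  0.20122237 -0.34493617 -0.02334107]
 [-0.3993105  -0.45166836  0.79783884  1.48814405]
 [ 0.00474626  0.86919805  0.49444133  0.86638807]] [[480.99690572   0.         325.3085774 ]
 [  0.         480.99690572 200.11121827]
 [  0.           0.           1.        ]] -0.13718364956023538
{'time': 0.1, 'joint_pos': array([-1.33869330e+00,  9.17634294e-02,  1.23174814e+00, -1.95064100e-05,
        1.81976954e+00, -5.67044697e-02]), 'dq': array([-0.00030146, -0.001534  , -0.004813  , -0.00226368,  0.00012073,
       -0.00120977]), 'joint_torque': array([ 3.66865424e-03, -4.47854984e+01, -4.07570100e+01,  7.01629347e-02,
        2.84429791e-02, -1.10444487e-04]), 'ee_pos': array([ 0.17081984, -0.57491976,  0.22964177]), 'ee_rot': array([-8.40156957e-04,  9.89591876e-01,  1.43899989e-01, -8.33616155e-05]), 'ft_force': array([ 0.49960636, -0.88291096, -0.16678582]), 'moment': array([ 0.00960585,  0.0033191 , -0.00665911]), 'finger_force': 0.0, 'finger_gap': 0.08795987897242451}
```

View pics/top0.png

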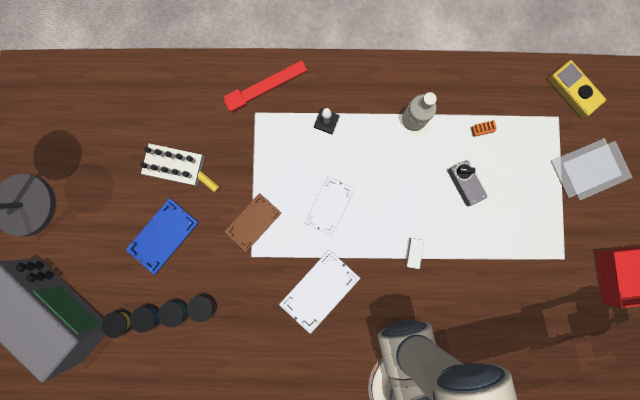

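View pics/side0.png

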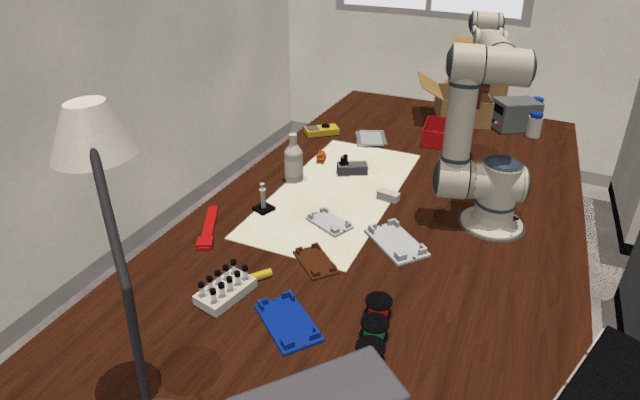

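The top view shows the valve at about (467,183), with its knob end up at (465,170). The small white cradle is at (330,205). The bigger white look-alike is at (320,290), and the blue and brown ones are off to the left. The side view has the cradle at (330,222) and the valve at (350,167).

```bash
cat > m.py <<'E'
from h import *
def top():
    g=grab('top');P=cloud(g);return g,P
def rect(pts):
    (c,s,a)=cv2.minAreaRect((pts*1000).astype(np.float32)); 
    if s[0]<s[1]: s=s[::-1];a+=90
    return np.array(c)/1000,s,np.deg2rad(a)
E
python3 - <<'E'
from m import *
g,P=top()
def win(u0,u1,v0,v1): return P[v0:v1,u0:u1].reshape(-1,3)
b=win(255,550,120,250); print('bench z',np.nanmedian(b[:,2]))
v=win(435,500,150,215)
print(np.histogram(v[:,2],bins=np.arange(-.01,.1,.005)))
m=(v[:,2]>.03)&(v[:,2]<.047); print('block',rect(v[m][:,:2]),np.median(v[m][:,2]),m.sum())
k=v[v[:,2]>.055]; print('knob',k.mean(0),rect(k[:,:2]),len(k), np.nanmax(k[:,2]))
c=win(295,365,168,245)
print(np.histogram(c[:,2],bins=np.arange(-.01,.04,.003)))
m=(c[:,2]>.004); print('cradle',rect(c[m][:,:2]),m.sum())
m=(c[:,2]>.016); print('angles',rect(c[m][:,:2]),m.sum())
# side
g=grab('side');P=cloud(g)
c=win(295,365,200,245);print(np.histogram(c[:,2],bins=np.arange(-.01,.04,.003)))
m=(c[:,2]>.004)&(c[:,2]<.03); print('cradle',rect(c[m][:,:2]),m.sum())
v=win(325,380,145,185);m=(v[:,2]>.033)&(v[:,2]<.047); print('block',rect(v[m][:,:2]),np.median(v[m][:,2]),m.sum())
k=v[(v[:,2]>.055)&(v[:,2]<.09)]; print('knob',k.mean(0),rect(k[:,:2]),len(k))
E
```

```text
bench z 0.0005770814848645722
(array([  22, 1377, 1747,   83,   28,   26,   19,   34,   38,  321,  324,
         70,   18,    3,    9,   11,   43,   37,    2,    0,    0]), array([-0.01 , -0.005,  0.   ,  0.005,  0.01 ,  0.015,  0.02 ,  0.025,
        0.03 ,  0.035,  0.04 ,  0.045,  0.05 ,  0.055,  0.06 ,  0.065,
        0.07 ,  0.075,  0.08 ,  0.085,  0.09 ,  0.095]))
block (array([ 0.57391541, -0.1642616 ]), (120.43888092041016, 58.275482177734375), np.float64(0.4907803085901162)) 0.03993933941445382 709
knob [ 0.60322289 -0.14655824  0.07261047] (array([ 0.60344098, -0.14741638]), (43.89043045043945, 15.188438415527344), np.float64(1.5868572750044598)) 105 0.08084839347543116
(array([   1,  132, 1033, 1798,  959,  681,  532,  116,    8,   26,   46,
         38,    1,    0,    0,    0]), array([-0.01 , -0.007, -0.004, -0.001,  0.002,  0.005,  0.008,  0.011,
        0.014,  0.017,  0.02 ,  0.023,  0.026,  0.029,  0.032,  0.035,
        0.038]))
cradle (array([0.50584653, 0.22637451]), (217.8602294921875, 198.9241943359375), np.float64(0.009822482953079612)) 1667
angles (array([0.50693796, 0.22900826]), (135.45750427246094, 72.32245635986328), np.float64(2.6856072104318347)) 111
(array([   1,  108,  943, 1155,  318,  301,  171,   30,   24,   40,   37,
          5,    0,    0,    0,    0]), array([-0.01 , -0.007, -0.004, -0.001,  0.002,  0.005,  0.008,  0.011,
        0.014,  0.017,  0.02 ,  0.023,  0.026,  0.029,  0.032,  0.035,
        0.038]))
cradle (array([0.50462772, 0.23168626]), (305.52423095703125, 225.8296356201172), np.float64(1.9796265746903943)) 674
block (array([ 0.57181995, -0.1580067 ]), (120.99845123291016, 64.08311462402344), np.float64(0.5107656348059659)) 0.0384322739536711 193
knob [ 0.60034806 -0.13943152  0.0666859 ] (array([ 0.60187823, -0.14129185]), (46.984561920166016, 15.256175994873047), np.float64(1.536259654830422)) 43
```

```bash
cat >> m.py <<'E'
def q(psi): return [0,np.cos(psi/2),np.sin(psi/2),0]
E
python3 - <<'E'
from m import *
move_to([0.507,0.229,0.26],q(2.686)); hold(.3); g=grab('wrist'); cv2.imwrite('pics/wc.png',g['frame']); np.savez('pics/wc.npz',P=cloud(g)); print(state()['time'],state()['ee_pos'],g['view'])
move_to([0.565,-0.169,0.26],q(0.49)); hold(.3); g=grab('wrist'); cv2.imwrite('pics/wv.png',g['frame']); np.savez('pics/wv.npz',P=cloud(g)); print(state()['time'],state()['joint_pos'])
cv2.imwrite('pics/both.png',cv2.resize(np.vstack([cv2.imread('pics/wc.png'),g['frame']]),None,fx=.75,fy=.75))
for n in ('wc','wv'):
    P=np.load(f'pics/{n}.npz')['P'].reshape(-1,3); P=P[P[:,2]>-.1]
    c=np.array([.507,.229] if n=='wc' else [.574,-.164]); P=P[np.linalg.norm(P[:,:2]-c,axis=1)<.105]
    print(n,len(P),np.histogram(P[:,2],bins=np.arange(-.01,.09,.004)))
E
```

```text
3.6083 [0.50708297 0.22882753 0.25997009] [[ 4.41624662e-01  8.97199534e-01  8.09002981e-04 -4.29447997e-01]
 [-8.55227830e-01  4.21237335e-01 -3.01901419e-01  3.82453957e-01]
 [-2.71206594e-01  1.32635230e-01  9.53338806e-01 -3.13162824e-01]
 [ 0.00000000e+00  0.00000000e+00  0.00000000e+00  1.00000000e+00]]
5.45 [-3.47459217e-01  7.12113685e-02  1.19944606e+00  3.26044147e-05
  1.87082427e+00  7.32329553e-01]
wc 78358 (array([   0,    5, 8594,  592, 4991,  139,   51,  174,  265,    0,    0,
          0,    0,    0,    0,    0,    0,    0,    0,    0,    0,    0,
          0,    0]), array([-0.01 , -0.006, -0.002,  0.002,  0.006,  0.01 ,  0.014,  0.018,
        0.022,  0.026,  0.03 ,  0.034,  0.038,  0.042,  0.046,  0.05 ,
        0.054,  0.058,  0.062,  0.066,  0.07 ,  0.074,  0.078,  0.082,
        0.086]))
wv 78715 (array([    0,    10, 11036,   622,     0,     0,     0,     0,     0,
           0,     1,    55,  2527,    47,   396,     8,     8,     8,
           8,     6,    45,   357,     0,     0]), array([-0.01 , -0.006, -0.002,  0.002,  0.006,  0.01 ,  0.014,  0.018,
        0.022,  0.026,  0.03 ,  0.034,  0.038,  0.042,  0.046,  0.05 ,
        0.054,  0.058,  0.062,  0.066,  0.07 ,  0.074,  0.078,  0.082,
        0.086]))
```

View pics/both.png

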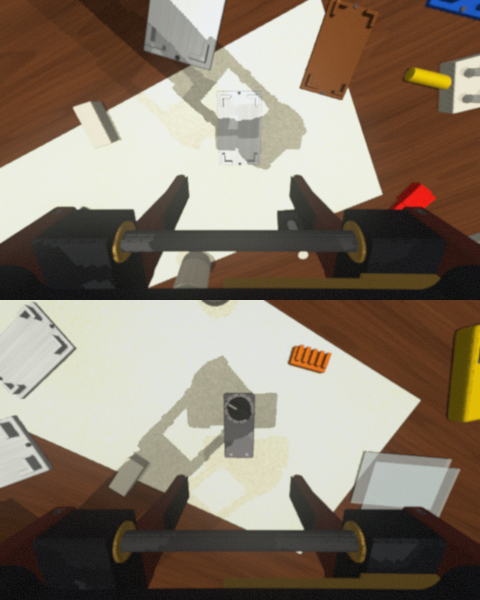

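The wrist views show the cradle at about (240,128) in the upper half, empty, with its four angles. The valve is at (239,425) in the lower half, its pointer up and to the left, so about 120° clockwise, which is position 5.

```bash
python3 - <<'E'
from m import *
def load(n,c,r):
    P=np.load(f'pics/{n}.npz')['P'].reshape(-1,3); return P[np.linalg.norm(P[:,:2]-c,axis=1)<r]
def edges(pts,a):
    R=np.array([[np.cos(a),np.sin(a)],[-np.sin(a),np.cos(a)]]); t=pts@R.T
    lo,hi=np.percentile(t,[.5,99.5],axis=0); return ((lo+hi)/2)@R,hi-lo
P=load('wc',[.507,.229],.1)
m=(P[:,2]>.0055)&(P[:,2]<.026); r=rect(P[m][:,:2]); print('plate',r,edges(P[m][:,:2],r[2]))
m=(P[:,2]>.019)&(P[:,2]<.026); r=rect(P[m][:,:2]); print('angles',r,edges(P[m][:,:2],r[2]),np.median(P[m][:,2]))
m=(P[:,2]>.006)&(P[:,2]<.012); print('plate z',np.median(P[m][:,2]))
P=load('wv',[.574,-.164],.08)
m=(P[:,2]>.034)&(P[:,2]<.054); r=rect(P[m][:,:2]); print('block',r,edges(P[m][:,:2],r[2]))
m=(P[:,2]>.066); r=rect(P[m][:,:2]); print('bar',r,P[m].mean(0),np.max(P[m][:,2]))
E
```

```text
plate (array([0.50700711, 0.22928223]), (149.10179138183594, 85.9627685546875), np.float64(2.6936067471351874)) (array([0.50674573, 0.22937282]), array([0.14782764, 0.08480103]))
angles (array([0.50700751, 0.22876993]), (136.34567260742188, 72.8703842163086), np.float64(2.6994843436609925)) (array([0.50694375, 0.22885829]), array([0.1361269, 0.072698 ])) 0.022275590991112565
plate z 0.008360817559128375
block (array([ 0.57552051, -0.16152094]), (118.25392150878906, 55.960594177246094), np.float64(0.4835416037206854)) (array([ 0.57569715, -0.16143973]), array([0.11767883, 0.05514642]))
bar (array([ 0.58613354, -0.15747197]), (153.91268920898438, 74.60647583007812), np.float64(2.0561980819579753)) [ 0.58560042 -0.15760541  0.3475682 ] 0.374267858930419
```

```bash
python3 - <<'E'
from m import *
c=np.array([.5755,-.1615]);a=.484;x=np.array([np.cos(a),np.sin(a)])
p=c-.02*x
move_to([*p,.12],q(a)); move_l([*p,.016],.08); print(state()['ft_force']); close()
s=state(); print(s['finger_gap'],s['finger_force'],s['ft_force'])
move_l([*p,.15],.1)
d=np.array([.507,.229]);b=2.694;x2=np.array([np.cos(b),np.sin(b)])
e=d-.02*x2
move_to([*e,.15],q(b)); hold(.3)
g=grab('wrist'); cv2.imwrite('pics/held.png',g['frame']); P=cloud(g); np.savez('pics/held.npz',P=P)
s=state(); print(s['time'],s['finger_gap'],s['ee_pos'],s['ee_rot'],s['ft_force'])
P=P.reshape(-1,3);P=P[np.linalg.norm(P[:,:2]-d,axis=1)<.09]
print(np.histogram(P[:,2],bins=np.arange(.1,.24,.005)))
top_=.15-.016+.04
m=(P[:,2]>top_-.005)&(P[:,2]<top_+.012)
R=np.array([x2,[-x2[1],x2[0]]]); t=(P[m][:,:2]-d)@R.T
print(rect(t),np.percentile(t,[.5,99.5],axis=0))
E
```

```text
[-1.16870699 -0.79225678 -0.01141688]
0.05606280145838512 29.99039053916931 [-0.20772284 -0.67882907 -0.28053396]
11.4167 0.05583152204074313 [0.52524619 0.21988051 0.14999655] [ 1.07165728e-05  2.22428675e-01  9.74948965e-01 -5.63068584e-06] [ 0.7487975   0.60202003 -4.36196854]
(array([    0,     0,     0,     0,     0,     0,     0,    41,    56,
          41,    52,   125,   151,   130, 10592,  2233,  2793,   590,
         658,   804,   648,  4233,   618,   242,   722,  3341,  5153]), array([0.1  , 0.105, 0.11 , 0.115, 0.12 , 0.125, 0.13 , 0.135, 0.14 ,
       0.145, 0.15 , 0.155, 0.16 , 0.165, 0.17 , 0.175, 0.18 , 0.185,
       0.19 , 0.195, 0.2  , 0.205, 0.21 , 0.215, 0.22 , 0.225, 0.23 ,
       0.235]))
(array([9.74491882e-03, 7.85140991e-05]), (99.80908203125, 77.65959930419922), np.float64(3.117742581289534)) [[-0.03850799 -0.03498115]
 [ 0.05906784  0.03585658]]
```

View pics/held.png

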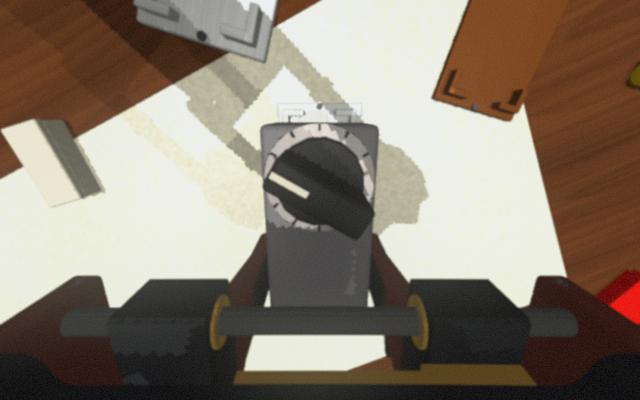

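The block is held level: its knob end is at (320,125), its sides at x≈265 and 377, and the cradle is behind it at (320,110). I'll get the lateral offset and yaw from its two visible sides, then place it.

```bash
python3 - <<'E'
from m import *
d=np.array([.507,.229]);b=2.694;x2=np.array([np.cos(b),np.sin(b)]);R=np.array([x2,[-x2[1],x2[0]]])
P=np.load('pics/held.npz')['P'].reshape(-1,3); t=(P[:,:2]-d)@R.T; ok=(abs(P[:,2]-.174)<.006)
off=[]
for lo in (.02,.03,.04,.05):
    m=ok&(t[:,0]>lo)&(t[:,0]<lo+.008)&(abs(t[:,1])<.034); y=t[m,1]; a,c=np.percentile(y,[1,99]); print(lo,a,c,(a+c)/2)
for lo in (-.02,-.01,0,.01):
    m=ok&(abs(t[:,1]-lo)<.005)&(t[:,0]<.07);print('x end',np.percentile(t[m,0],99))
E
```

```text
0.02 -0.027481361713135023 0.02801224052079332 0.0002654394038291482
0.03 -0.027588296790357368 0.027969417862270557 0.00019056053595659442
0.04 -0.02747065823801834 0.02782459471217432 0.0001769682370779905
0.05 -0.026823239836370617 0.027097773212073472 0.00013726668785142733
x end 0.05862658214716365
x end 0.05903861192739308
x end 0.05920633229071605
x end 0.05909815863662323
```

```bash
python3 - <<'E'
from m import *
d=np.array([.507,.229]);b=2.694;x2=np.array([np.cos(b),np.sin(b)])
e=d-.0195*x2
move_l([*e,.05],.1); f0=state()['ft_force'][2]
for z in (.040,.034,.030,.027,.0255,.0245,.024):
    move_l([*e,z],.03); s=state(); print(z,s['ft_force'].round(1),s['moment'].round(2))
    if s['ft_force'][2]-f0>3: break
E
```

```text
0.04 [-0.1 -0.9 -4.2] [-0.03 -0.33 -0.03]
0.034 [ 0.3  0.2 -4.2] [-0.1  -0.18 -0.01]
0.03 [-0.4  0.  -5. ] [-0.08 -0.22 -0.01]
0.027 [ 0.5  0.4 -5.3] [-0.04 -0.26 -0.01]
0.0255 [ 0.5 -0.8 -3.8] [ 0.   -0.22  0.01]
0.0245 [-0.   0.8 -5. ] [-0.05 -0.22  0.01]
0.024 [ 0.4 -0.2 -4.3] [ 0.01 -0.26 -0.01]
```

```bash
python3 - <<'E'
from m import *
d=np.array([.507,.229]);b=2.694;x2=np.array([np.cos(b),np.sin(b)]);R=np.array([x2,[-x2[1],x2[0]]])
e=d-.0195*x2
for z in (.0235,.023,.0225):
    move_l([*e,z],.02); s=state(); print(z,s['ft_force'].round(1))
    if s['ft_force'][2]>-2.5: break
gripper_open(); hold(.3); move_l([*e,.19],.15)
move_to([*(d-.05*x2),.22],q(b)); hold(.2)
g=grab('wrist'); cv2.imwrite('pics/seat.png',g['frame'][:300,120:520]); P=cloud(g).reshape(-1,3); print(state()['time'])
P=P[np.linalg.norm(P[:,:2]-d,axis=1)<.1]; t=(P[:,:2]-d)@R.T
m=(P[:,2]>.044)&(P[:,2]<.054); r=rect(t[m]);print(r,np.median(P[m,2]))
lo,hi=np.percentile(t[m],[.5,99.5],axis=0);print(lo,hi,(lo+hi)/2)
m=(P[:,2]>.076)&(P[:,2]<.09); print('bar',rect(t[m]),m.sum(),np.percentile(P[m,2],95))
m=(P[:,2]>.019)&(P[:,2]<.026);lo,hi=np.percentile(t[m],[.5,99.5],axis=0);print('ang',lo,hi,(lo+hi)/2)
A=np.c_[t,np.ones(len(t))];
m=(abs(P[:,2]-.048)<.003)&(t[:,0]<.005)&(abs(t[:,1])<.026);print('tilt',np.linalg.lstsq(A[m],P[m,2],rcond=None)[0])
E
```

```text
0.0235 [-1.9 -0.7  0.6]
17.7083
(array([ 0.00057777, -0.00021134]), (118.18000793457031, 56.06842041015625), np.float64(3.137894854416218)) 0.04834406217263246
[-0.05795509 -0.02796111] [0.0595288  0.02754486] [ 0.00078686 -0.00020813]
bar (array([ 0.03400751, -0.0002913 ]), (41.752708435058594, 13.910947799682617), np.float64(1.0415318091355086)) 596 0.08444885539611846
ang [-0.0683593  -0.03613725] [0.06689027 0.03566418] [-0.00073451 -0.00023653]
tilt [ 0.00136249 -0.00250169  0.0483614 ]
```

View pics/seat.png

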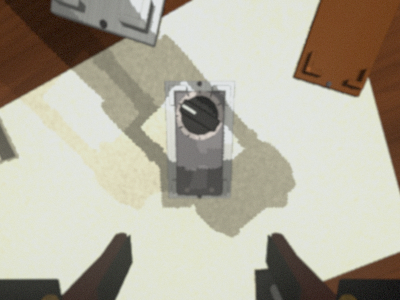

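The valve is seated flat at (200,145) in the crop with the knob at (200,113). Its top is at 48.3 mm, it sits within 1 mm of centre, and the bar reads 2.10 rad. Next I grip the knob and turn it to the stop.

```bash
python3 - <<'E'
from m import *
d=np.array([.507,.229]);b=2.694-.003;x2=np.array([np.cos(b),np.sin(b)])
k=d+.034*x2+.0003*np.array([x2[1],-x2[0]])
psi=b-2.10
move_to([*k,.14],q(psi)); move_l([*k,.067],.08); close(); s=state(); print(s['time'],s['finger_gap'],s['ft_force'].round(1),s['moment'].round(2),s['joint_pos'].round(3))
j=s['joint_pos'].copy()
j0=inverse_kinematics([*k,.067],q(psi)); print(j0)
for dth in [-.35,-.7,-1.05,-1.4,-1.75,-2.0,-2.1,-2.13]:
    t=np.array(j0).copy(); t[5]+=dth; movej(t); hold(.1); s=state(); print(dth,s['time'],s['finger_gap'],s['ft_force'].round(1),s['moment'].round(3),s['joint_pos'][5]-j0[5])
E
```

```text
21.8083 0.013808727802529374 [-0.2  0.1 -1. ] [-0.02 -0.07 -0.05] [ 0.41  -0.052  1.666 -0.     1.528  1.39 ]
[ 4.09814951e-01 -5.22916071e-02  1.66631936e+00 -4.44089210e-16
  1.52756490e+00  1.38961128e+00]
-0.35 22.3333 0.013434686729171504 [ 0.8  1.5 -0.3] [ 0.094 -0.135  0.103] -0.3471450801016902
-0.7 22.8583 0.013834603979035878 [-1.3 -1.4  0.1] [-0.344  0.098 -0.091] -0.6964469734147382
-1.05 23.3833 0.013703918394837847 [-0.   0.1  0.2] [ 0.106 -0.114  0.015] -1.0463277565957918
-1.4 23.9083 0.01383972487869998 [-0.2  0.2 -0.6] [ 0.117 -0.193  0.032] -1.3963133619263572
-1.75 24.4333 0.013921077937896239 [-1.7 -2.  -0.1] [-0.374  0.077 -0.12 ] -1.7461388617881346
-2.0 24.8833 0.013263997831147666 [ 2.4  2.3 -1.8] [ 0.456 -0.463  0.383] -1.9962869387293618
-2.1 25.2333 0.013632036862477236 [ 0.4  0.7 -0.9] [ 0.191 -0.203  0.061] -2.096382672889574
-2.13 25.5833 0.013793752059117334 [-1.4 -1.2  0.1] [-0.07   0.028  0.019] -2.128523456347098
```

```bash
python3 - <<'E'
from m import *
s=state(); j=np.array(s['joint_pos']); q60=1.3896
for dth in [-2.17,-2.21,-2.25,-2.29]:
    j[5]=q60+dth; movej(j); hold(.15); s=state(); print(dth,s['time'],s['finger_gap'],s['ft_force'].round(1),s['moment'].round(3),s['joint_pos'][5]-q60)
    if abs(s['moment'][2])>.7: break
E
```

```text
-2.17 25.9833 0.013569014460801266 [-1.6 -2.1  0.1] [-0.293  0.082 -0.288] -2.168863001828493
-2.21 26.3833 0.014173034916901127 [-1.9 -4.6  2.1] [-0.914  0.279 -0.587] -2.2086337074091804
-2.25 26.7833 0.014315779595716099 [-2.6 -5.8  2.6] [-0.958  0.313 -0.829] -2.2484325125461995
```

The stop shows up as a rising moment at about −2.2 rad. Now four clicks clockwise, then release and check.

```bash
python3 - <<'E'
from m import *
s=state(); j=np.array(s['joint_pos']); q60=1.3896
d=np.array([.507,.229]);b=2.694;x2=np.array([np.cos(b),np.sin(b)]);R=np.array([x2,[-x2[1],x2[0]]])
for dth in [-2.1,-1.8,-1.4,-1.05,-.7,-.35,0,.04]:
    j[5]=q60+dth; movej(j); hold(.15); s=state(); print(dth,s['finger_gap'],s['ft_force'].round(1),s['moment'].round(3))
gripper_open(); hold(.3)
p=s['ee_pos'].copy(); p[2]=.19; move_l(p,.15)
move_to([*(d-.05*x2),.22],q(b)); hold(.2)
g=grab('wrist'); cv2.imwrite('pics/end.png',g['frame'][:300,120:520]); P=cloud(g).reshape(-1,3); print(state()['time'])
P=P[np.linalg.norm(P[:,:2]-d,axis=1)<.1]; t=(P[:,:2]-d)@R.T
m=(P[:,2]>.044)&(P[:,2]<.054); r=rect(t[m]);print(r,np.median(P[m,2]))
m=(P[:,2]>.076)&(P[:,2]<.09); print('bar',rect(t[m]),m.sum())
A=np.c_[t,np.ones(len(t))]
m=(abs(P[:,2]-.048)<.003)&(t[:,0]<.005)&(abs(t[:,1])<.024);print('tilt',np.linalg.lstsq(A[m],P[m,2],rcond=None)[0])
E
```

```text
-2.1 0.013542978889893883 [ 0.2 -0.4  1.1] [-0.087 -0.154 -0.03 ]
-1.8 0.013489977075036576 [ 0.3  0.3 -0.4] [ 0.071 -0.137 -0.096]
-1.4 0.013810504168002172 [ 1.3  2.2 -0.9] [ 0.404 -0.281  0.075]
-1.05 0.013664323247709975 [ 0.6 -0.1 -0.2] [ 0.098 -0.04   0.049]
-0.7 0.014267506635245923 [-0.2 -1.7  0.7] [-0.302  0.049 -0.064]
-0.35 0.014028895590144714 [2.5 0.3 0.6] [ 0.352 -0.39   0.14 ]
0 0.01390355409601221 [ 0.3  0.6 -0.2] [ 0.05  -0.101 -0.083]
0.04 0.013859027920548503 [-0.6  0.3  0.6] [ 0.195 -0.089  0.208]
35.725
(array([0.00043757, 0.00077469]), (120.04559326171875, 55.82991409301758), np.float64(3.1127341073854766)) 0.04837017001941446
bar (array([0.03452826, 0.00046761]), (41.76032638549805, 13.9237060546875), np.float64(1.0222446638889369)) 594
tilt [-9.67278360e-05 -9.32837368e-04  4.83450285e-02]
```

View pics/end.png

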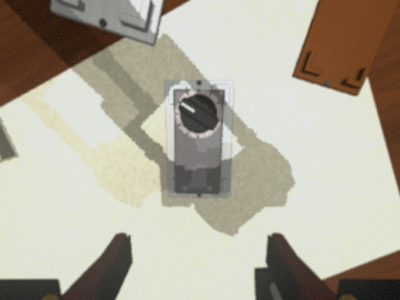

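The valve sits flat in the cradle at (200,143), within 1 mm of centre and 0.03 rad yaw. The knob at (200,113) reads 2.09 rad. Handing in.

```bash
python3 -c "
from bench import *
print(job_done())"
```

```text
the job is handed in; nothing more can be done
None
```

The job is handed in: the valve sits flat in the cradle within 1 mm of centre, and after going back to its stop the knob rests in the fourth click, measured at 2.09 rad; the hand-in returned no verdict, and I did not re-measure the bystanders.

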